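# Find the full organizer tier by tipping it, and seat it in the base

## Robot

A 6-joint arm with a two-finger parallel gripper is mounted at the origin on the work surface. World frame = base frame: x ahead of the robot, y to its left, z up, the work surface at z = 0. Lengths are in mm, angles in rad, forces in N, time in s.
With the tool pointing down it reaches from about 275 to 1000 mm from the base axis. Payload 8.4 kg.
Tool frame: the origin (TCP) lies midway between the tips of the shut fingers; the grasp point (between the pads) lies 19 mm behind it; z points along the fingers, y is the line along which they close (so a half turn about z gives the same grasp; the last joint's range is limited). The gripper opens to 85 mm and grips with 20 to 120 N. Pads are 22 mm wide; open, the fingers measure 114 mm over their backs; the gripper's body (76 mm by 85 mm) begins 54 mm behind the grasp point. The pads swing forward as they close: fully open they stand 13 mm farther back than shut.
Start: joints at [-1.296, 0.353, 1.633, -0, 1.155, -0.002], TCP at [170.798, -601.212, 231.281] pointing down, gripper open.
Joint ranges: [-2.63, 2.63], [-0.92, 2.1], [0.06, 2.66], [-1.3, 4.44], [0, 2.69], [-3.02, 3.02]. Speed limits (rad/s): [2.22, 2.22, 2.79, 3.14, 3.14, 3.14].

## Interface

Orientations are given as [roll, pitch, yaw] about the fixed x, y, z axes, in that order (R = Rz(yaw) Ry(pitch) Rx(roll)).
In Python, from rig import r, imaging gives the robot as it stands. The module is installed in compiled form; this text tells all that it offers.
- The arm moves only by the tool arm_command, never from a script. Its argument "deltas" is a list of rows, each an object of numbers: "hand": the finger opening in mm, from 0 to 85.4; "tx", "ty", "tz": the shift along the tool's x, y, z in mm; "wx", "wy", "wz": the turn, a rotation vector about the tool's x, y, z in rad. A call has 1 to 8 rows; each row shifts and turns the commanded pose from where the row before left it, along the tool's axes as they then stand; what a row does not reach is not made up. A row lasts 1/8 s, in which the tool goes at most 62.5 mm and 10.7 degrees, less where a joint would pass 70% of its speed; a pose out of reach is approached as far as the arm can. A call with a gripper value outside its range is refused whole. The fingers move at their own pace and stop on an object; "squeeze" is the grip in N (left out, the last holds). Time passes only in rows, so rows that do not move let the fingers close. It gives the time, the measured TCP pose, the force, the opening and the grip force at its end, in the units of the state.
- r.sense(): the state, without advancing time (a new reading comes with each control period).
- imaging.grab_frame(name): name is "side" or "top" or "wrist"; returns a dict with "image" (400x640x3 uint8, red, green, blue), "mtx" (3x3 intrinsics, pixels), "world_to_cam" (4x4, takes a point from world to camera coordinates). Camera axes: x right, y up, looking along -z (the intrinsics and any distortion apply to the point x, -y, -z); pixel columns grow to the right and rows downward; lengths in mm; the calibration is good to about 2 mm. A picture is of the moment at which its call begins. There is no depth.
- r.sign_off(): hands the job in; it is judged then, once.
The state is a dict: "clock": time; "qpos": joint angles; "qvel": joint speeds; "joint_efforts": joint torques, N m; "eef_pos": TCP position; "tcp_rot": TCP orientation; "contact_force": force on the tool from outside, world axes, zero at the start; "wrist_torque": the same for the moment, N m; "opening": opening from 0.0 (shut) to 1.0 (fully open); "grasp_force": force on a finger pad.
Only numpy, scipy, OpenCV 4.12 (cv2) and the standard library are available. Lean on these libraries where they do the work, as an engineer would, in place of code of your own. Each camera call takes 0.05 s, during which the arm holds its last target. There are 200 camera calls.

## Task

The stacking organizer has been taken apart and only one of its three closed tiers is full. Going from the robot's left to its right, lift one end of each tier slightly by its knob, with the other end staying on the shelf, feel its weight, and set it flat again; then carry the heavy tier by its middle handle and seat it gently and fully down in the organizer's base, to be the bottom of the stack. Leave the two light tiers standing where they are, keep every tier nearly level, never press hard, and do not disturb anything else.

Things in the scene. Friction and masses are not known exactly. Their poses are not given: they have to be found in the camera images.
- tier_left: The left one (left = robot's left, +y) of 3 identical-looking closed white plastic tiers, 130 (x) x 80 (y) mm, lid top at 50. One of them, unseen which, is full (0.58-0.83 kg), two nearly empty (0.20-0.30 kg). Origin: centre of underside, z up; -x is the knob end, facing the robot within 0.25 rad. Mid-lid carrying handle: a ridge 44 long (x), 12 thick (y), from z 50 to 86.
- tier_left_knob (a point): Centre of the 20 mm ball knob on a thin stem near the -x end of tier_left's lid, at x -50, z 75 mm in the tier's frame. Pinched there the tier pivots freely between the fingers: lifted straight up, it tips about its far (+x) bottom edge, 115 mm away, and the knob carries about 0.57 of the weight.
- tier_left_front (a point): Middle of the bottom edge at the knob (-x) end of tier_left, 65 mm from its centre.
- tier_left_rear (a point): Middle of the bottom edge at the far (+x) end of tier_left, 65 mm from its centre.
- tier_middle: The middle one (left = robot's left, +y) of 3 identical-looking closed white plastic tiers, 130 (x) x 80 (y) mm, lid top at 50. One of them, unseen which, is full (0.58-0.83 kg), two nearly empty (0.20-0.30 kg). Origin: centre of underside, z up; -x is the knob end, facing the robot within 0.25 rad. Mid-lid carrying handle: a ridge 44 long (x), 12 thick (y), from z 50 to 86.
- tier_middle_knob (a point): Centre of the 20 mm ball knob on a thin stem near the -x end of tier_middle's lid, at x -50, z 75 mm in the tier's frame. Pinched there the tier pivots freely between the fingers: lifted straight up, it tips about its far (+x) bottom edge, 115 mm away, and the knob carries about 0.57 of the weight.
- tier_middle_front (a point): Middle of the bottom edge at the knob (-x) end of tier_middle, 65 mm from its centre.
- tier_middle_rear (a point): Middle of the bottom edge at the far (+x) end of tier_middle, 65 mm from its centre.
- tier_right: The right one (left = robot's left, +y) of 3 identical-looking closed white plastic tiers, 130 (x) x 80 (y) mm, lid top at 50. One of them, unseen which, is full (0.58-0.83 kg), two nearly empty (0.20-0.30 kg). Origin: centre of underside, z up; -x is the knob end, facing the robot within 0.25 rad. Mid-lid carrying handle: a ridge 44 long (x), 12 thick (y), from z 50 to 86.
- tier_right_knob (a point): Centre of the 20 mm ball knob on a thin stem near the -x end of tier_right's lid, at x -50, z 75 mm in the tier's frame. Pinched there the tier pivots freely between the fingers: lifted straight up, it tips about its far (+x) bottom edge, 115 mm away, and the knob carries about 0.57 of the weight.
- tier_right_front (a point): Middle of the bottom edge at the knob (-x) end of tier_right, 65 mm from its centre.
- tier_right_rear (a point): Middle of the bottom edge at the far (+x) end of tier_right, 65 mm from its centre.
- base: The organizer's base, fixed: a low grey plastic tray, inside 136 (x) x 86 (y) mm, so a tier has 3 mm of play on each side; floor 4 thick, straight rim to 19, then a lip flaring outwards to 28 mm high. Origin: centre of its underside, on the shelf. A tier may sit either way round.
- base_in (a point): Centre of the base's inner floor, 4 mm above the shelf; same axes as the base.
- shelf: The pine shelf that everything stands on, top at z = 0.
- brush: Bystander: yellow plastic stain brush, 170 mm long, lying flat. Origin: on the shelf, under its middle.
- comb: Bystander: aluminium lint comb, 105 mm long, lying flat. Origin: on the shelf, under its middle.
- scoop: Bystander: folded plastic measuring scoop, 90 mm long, 18 mm high. Origin: on the shelf, under its middle.
- jar: Bystander: small glass jar with a red twist lid, 54 mm across, 70 mm high. Origin: on the shelf, under its middle.
- soap: Bystander: white bar of soap, 85 x 55 x 28 mm. Origin: on the shelf, under its middle.
- tumbler: Bystander: blue ceramic tumbler, 68 mm across, 90 mm high. Origin: on the shelf, under its middle.
There are look-alikes about, which are no part of the job. What is shaped like the tier_middle but red or turquoise is not meant.

How it is judged (in metres and radians):
On the way, in this order (a step that is already met when the one before it is completed fails the run):
1. the left tier is tipped slightly (0.03 to 0.20 rad), its other end on the shelf, the other tiers standing flat (angle between tier_left's own z axis and vertical between 0.03 and 0.2 rad and height (world z) of any of tier_left_rear, tier_left_front below 0.006 m and angle between each of tier_middle, tier_right's own z axis and vertical below 0.02 rad and height (world z) of each of tier_middle, tier_right below 0.004 m), for 0.2 s.
2. the middle tier is tipped slightly (0.03 to 0.20 rad), its other end on the shelf, the other tiers standing flat (angle between tier_middle's own z axis and vertical between 0.03 and 0.2 rad and height (world z) of any of tier_middle_rear, tier_middle_front below 0.006 m and angle between each of tier_left, tier_right's own z axis and vertical below 0.02 rad and height (world z) of each of tier_left, tier_right below 0.004 m), for 0.2 s.
3. the right tier is tipped slightly (0.03 to 0.20 rad), its other end on the shelf, the other tiers standing flat (angle between tier_right's own z axis and vertical between 0.03 and 0.2 rad and height (world z) of any of tier_right_rear, tier_right_front below 0.006 m and angle between each of tier_left, tier_middle's own z axis and vertical below 0.02 rad and height (world z) of each of tier_left, tier_middle below 0.004 m), for 0.2 s.
At the end, for the whole second after the job is handed in: The full tier (over 4.2 N on the base) rests in the base: centre within 6 mm, underside within 3 mm of its floor, level within 0.03 rad, aligned within 0.06 rad, at rest. The two others stand level and still within 30 mm of their starts (((horizontal distance between tier_left and base_in below 0.006 m and z of tier_left in the frame of base_in below 0.003 m and angle between each of tier_left, tier_middle, tier_right's own z axis and vertical below 0.03 rad and angle between the x axis of tier_left and the x axis of base, either way round below 0.06 rad and contact force between tier_left and base above 4.2 N and linear speed of each of tier_left, tier_middle, tier_right below 0.01 m/s and distance of each of tier_middle, tier_right from where it was at the start of the episode below 0.03 m) or (horizontal distance between tier_middle and base_in below 0.006 m and z of tier_middle in the frame of base_in below 0.003 m and angle between each of tier_middle, tier_left, tier_right's own z axis and vertical below 0.03 rad and angle between the x axis of tier_middle and the x axis of base, either way round below 0.06 rad and contact force between tier_middle and base above 4.2 N and linear speed of each of tier_middle, tier_left, tier_right below 0.01 m/s and distance of each of tier_left, tier_right from where it was at the start of the episode below 0.03 m) or (horizontal distance between tier_right and base_in below 0.006 m and z of tier_right in the frame of base_in below 0.003 m and angle between each of tier_right, tier_left, tier_middle's own z axis and vertical below 0.03 rad and angle between the x axis of tier_right and the x axis of base, either way round below 0.06 rad and contact force between tier_right and base above 4.2 N and linear speed of each of tier_right, tier_left, tier_middle below 0.01 m/s and distance of each of tier_left, tier_middle from where it was at the start of the episode below 0.03 m))); the robot touches nothing.
It fails at once if a tier is pressed or dropped on the shelf or the base with over 40 N (contact force between any of tier_left, tier_middle, tier_right and shelf above 40 N or contact force between any of tier_left, tier_middle, tier_right and base above 40 N).
It fails at once if a tier is tilted by more than 0.3 rad (angle between any of tier_left, tier_middle, tier_right's own z axis and vertical above 0.3 rad).
It fails at once if a bystander is moved by more than 25 mm (distance of any of brush, comb, scoop, jar, soap, tumbler from where it was at the start of the episode above 0.025 m).
It also fails if it takes over 70 s, if anything falls off the work surface, if the arm or the gripper's body presses on something with over 40 N, if the wrist force passes 120 N, or if a joint passes its speed limit or range.

## Working session

There is one attempt and no reset: what is moved stays moved. The work goes in short steps, Python scripts to look and compute and a tool call to move; the robot and the scene stay as the last step left them, time stands still between calls to the robot, and variables do not carry over. Pictures are saved under pics/ and viewed, at most 10 in all, crops included, and the job is handed in when it is done.

Besides the shell and the picture viewer there is one more tool, called after "Request:" as name([rows], argument=value, ...), one row to a line, values as JSON. arm_command: Moves the arm, as the interface text tells. Its arguments: {"type":"object","properties":{"deltas":{"type":"array"},"squeeze":{"type":"number"}},"required":["deltas"]}

```bash
mkdir -p pics; python3 - <<'E'
from rig import r, imaging
import cv2,pickle
for n in ("top","side"):
    f=imaging.grab_frame(n); pickle.dump(f,open(n+"0.pkl","wb"))
    cv2.imwrite(f"pics/{n}0.png",f["image"][:,:,::-1]); print(n,f["mtx"].tolist(),f["world_to_cam"].round(4).tolist(),[k for k in f])
print(r.sense())
E
```

```text
top [[398.7887931145408, 0.0, 316.5156864643915], [0.0, 398.7887931145408, 206.99627732846932], [0.0, 0.0, 1.0]] [[0.1762, -0.9844, -0.0023, -50.1667], [0.9645, 0.1721, 0.2003, -553.5418], [-0.1968, -0.0375, 0.9797, -985.6825], [0.0, 0.0, 0.0, 1.0]] ['image', 'mtx', 'world_to_cam']
side [[382.2754343267135, 0.0, 328.17282238136085], [0.0, 382.2754343267135, 201.54797443988883], [0.0, 0.0, 1.0]] [[-0.8314, -0.5554, 0.018, 478.9059], [0.4292, -0.6212, 0.6556, -257.1566], [-0.353, 0.5528, 0.7549, -824.1514], [0.0, 0.0, 0.0, 1.0]] ['image', 'mtx', 'world_to_cam']
{'clock': 0.1, 'qpos': array([-1.29642628e+00,  3.53584127e-01,  1.63404286e+00,  1.25012911e-05,
        1.15517566e+00, -2.41047120e-03]), 'qvel': array([-0.00023458,  0.0002157 , -0.00472274, -0.00025475, -0.00010602,
       -0.0007554 ]), 'joint_efforts': array([-6.66586238e-04, -6.06355333e+01, -3.42818999e+01, -3.44182342e-05,
        3.87086897e-03,  5.42666029e-06]), 'eef_pos': array([ 170.67414123, -600.81929266,  230.64070607]), 'tcp_rot': array([-3.14038270e+00, -1.43474951e-05,  2.76775452e-01]), 'contact_force': array([ 0.78932642,  0.79009616, -0.49658014]), 'wrist_torque': array([ 0.05521304, -0.05251305, -0.02201488]), 'grasp_force': 0.0, 'opening': 0.9965942407202943}
```

View pics/top0.png

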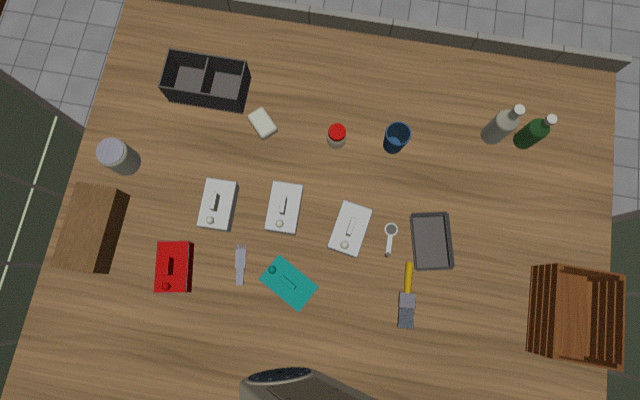

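View pics/side0.png

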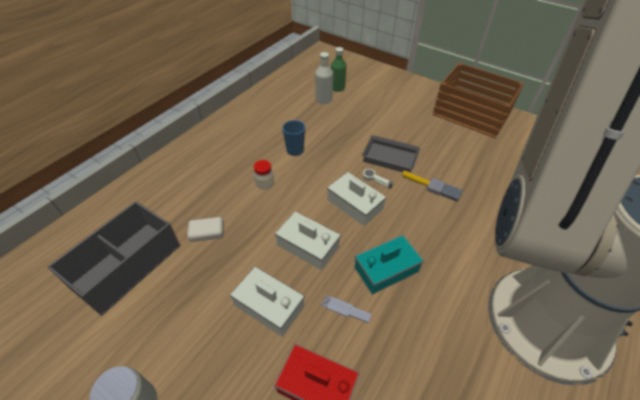

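Top view: the white tiers are at (217,204), (284,208) and (350,229). The red (174,267) and turquoise (288,283) look-alikes are not meant. The grey tray at (432,241) is the base; the black two-cell box at (205,80) is not. I'll confirm this in one enlarged crop.

```bash
python3 - <<'E'
import cv2,pickle
for n,(x0,x1,y0,y1) in {"top":(190,460,170,280)}.items():
    im=pickle.load(open(n+"0.pkl","rb"))["image"][y0:y1,x0:x1,::-1]
    im=cv2.resize(im,None,fx=2.96,fy=2.96,interpolation=cv2.INTER_CUBIC)
    # two halves stacked at scale 5
    f=pickle.load(open(n+"0.pkl","rb"))["image"][:,:,::-1]
    a=cv2.resize(f[172:232,190:322],None,fx=5,fy=5,interpolation=cv2.INTER_CUBIC)
    b=cv2.resize(f[200:260,322:454],None,fx=5,fy=5,interpolation=cv2.INTER_CUBIC)
    b=cv2.resize(f[197:257,322:454],None,fx=5,fy=5,interpolation=cv2.INTER_CUBIC)
    import numpy as np
    b=cv2.resize(f[196:274,322:460],None,fx=5,fy=5,interpolation=cv2.INTER_CUBIC)
    a=cv2.copyMakeBorder(a,0,0,0,b.shape[1]-a.shape[1],cv2.BORDER_CONSTANT)
    o=np.vstack([a,b]); print(o.shape)
    o=o[:600] if False else cv2.resize(o,None,fx=.8,fy=.8,interpolation=cv2.INTER_AREA)
    cv2.imwrite("pics/c0.png",o)  # scale 4: A origin (190,172), B origin (322,196), split row 240
E
```

```text
(690, 690, 3)
```

View pics/c0.png

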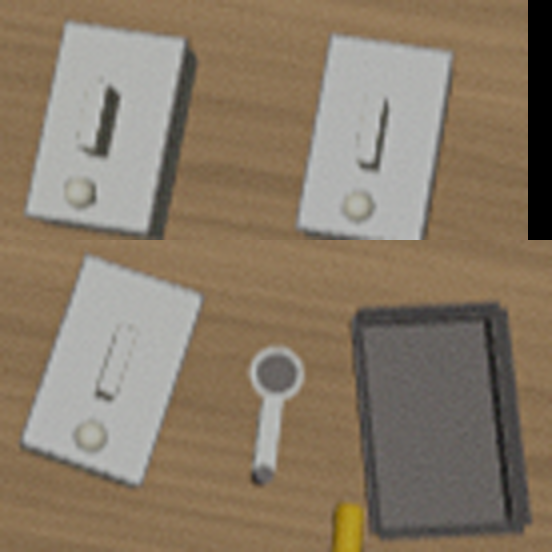

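The crop confirms the three plain white closed tiers, each with its knob end (cream ball) towards the robot, and the grey tray as the base. Next I fit the poses.

```bash
cat > h.py <<'E'
import numpy as np,cv2,pickle
from scipy.optimize import least_squares
def proj(f,P):
    P=np.atleast_2d(P); c=(f["world_to_cam"]@np.c_[P,np.ones(len(P))].T)[:3]
    return np.c_[f["mtx"][0,2]+f["mtx"][0,0]*c[0]/-c[2], f["mtx"][1,2]+f["mtx"][1,1]*-c[1]/-c[2]]
def ray(f,uv,z):
    K,M=f["mtx"],f["world_to_cam"]; d=np.array([(uv[0]-K[0,2])/K[0,0],-(uv[1]-K[1,2])/K[1,1],-1])
    R=M[:3,:3]; o=-R.T@M[:3,3]; d=R.T@d; return o+d*(z-o[2])/d[2]
def place(p,L):
    c,s=np.cos(p[2]),np.sin(p[2]); L=np.array(L,float)
    return np.c_[p[0]+c*L[:,0]-s*L[:,1],p[1]+s*L[:,0]+c*L[:,1],L[:,2]]
def fit(f,L,uv,g):
    s=least_squares(lambda p:(proj(f,place(p,L))-uv).ravel(),g,loss="soft_l1",x_scale=[10,10,.1]); return s.x,s.fun.reshape(-1,2)
E
python3 - <<'E'
from h import *
f=pickle.load(open("top0.pkl","rb"))
L=[[65,40,50],[65,-40,50],[-65,-40,50],[-65,40,50],[-50,0,75]]
A=lambda l,o:np.array(l)/4-.375+np.array(o)
D={"left":A([(65,22),(188,39),(150,236),(27,215),(80,192)],(190,172)),
"middle":A([(332,36),(453,52),(426,246),(298,230),(358,206)],(190,172)),
"right":A([(87,17),(202,57),(140,245),(23,204),(90,196)],(322,196))}
for k,uv in D.items():
    g=np.r_[ray(f,uv[:4].mean(0),50)[:2],0]
    p,e=fit(f,L,uv,g); print(k,p.round(3),"knob",place(p,[L[4]]).round(1),"res",e.round(2).tolist())
uv=A([(355,70),(503,64),(530,285),(375,297)],(322,196))
for z in (28,): 
    Q=np.array([ray(f,u,z) for u in uv]); print("base",Q.round(1).tolist(),Q.mean(0), np.linalg.norm(Q[0]-Q[1]),np.linalg.norm(Q[0]-Q[3]))
    d=Q[0]+Q[1]-Q[2]-Q[3]; print(np.arctan2(d[1],d[0]))
E
```

```text
left [5.18765e+02 3.09656e+02 3.10000e-02] knob [[468.8 308.1  75. ]] res [[0.58, 0.34], [-0.71, 0.3], [-0.51, -1.09], [0.08, -0.26], [0.5, 0.46]]
middle [5.41183e+02 1.33309e+02 3.60000e-02] knob [[491.2 131.5  75. ]] res [[0.11, 0.12], [-0.44, 0.19], [-1.09, -0.23], [0.49, -0.52], [0.71, 0.43]]
right [ 5.15509e+02 -4.68840e+01 -1.62000e-01] knob [[466.2 -38.8  75. ]] res [[-0.08, 0.03], [0.08, -0.07], [0.01, -0.1], [-0.25, -0.24], [0.23, 0.4]]
base [[587.0, -200.9, 28.0], [608.4, -297.8, 28.0], [465.7, -331.4, 28.0], [440.3, -233.2, 28.0]] [ 525.36555805 -265.80602587   28.        ] 99.20048581860775 150.14997465692454
0.22377758523349742
```

Request:
arm_command([
  {"wz": 0.123,"hand": 50},
  {"wz": 0.123},
  {"tx": 18,"ty": -50},
  {"tx": 18,"ty": -50},
  {"tx": 18,"ty": -50},
  {"tx": 18,"ty": -50},
  {"tx": 18,"ty": -50},
  {"tx": 18,"ty": -50},
], squeeze=20)

```text
schema error: expected keys hand, tx, ty, tz, wx, wy, wz
```

Request:
arm_command([
  {"tx": 18,"ty": -50},
  {"tx": 18,"ty": -50},
  {"tx": 18,"ty": -50},
  {"tx": 18,"ty": -50},
  {"tx": 18,"ty": -50},
  {"tx": 18,"ty": -50},
  {"tx": 18,"ty": -50},
  {"tx": 18,"ty": -50},
])

```text
schema error: expected keys hand, tx, ty, tz, wx, wy, wz
```

Request:
arm_command([
  {"tx": 18,"ty": -50,"tz": 20},
  {"tx": 18,"ty": -50,"tz": 20},
  {"tx": 18,"ty": -25,"tz": 20},
  {"tx": 18,"ty": -25,"tz": 20},
  {},
])

```text
schema error: expected keys hand, tx, ty, tz, wx, wy, wz
```

Request:
arm_command([
  {"hand": 50,"tx": 0,"ty": 0,"tz": 0,"wx": 0,"wy": 0,"wz": 0.123},
  {"hand": 50,"tx": 0,"ty": 0,"tz": 0,"wx": 0,"wy": 0,"wz": 0.123},
  {"hand": 50,"tx": 18,"ty": -50,"tz": 0,"wx": 0,"wy": 0,"wz": 0},
  {"hand": 50,"tx": 18,"ty": -50,"tz": 0,"wx": 0,"wy": 0,"wz": 0},
  {"hand": 50,"tx": 18,"ty": -50,"tz": 0,"wx": 0,"wy": 0,"wz": 0},
  {"hand": 50,"tx": 18,"ty": -50,"tz": 0,"wx": 0,"wy": 0,"wz": 0},
  {"hand": 50,"tx": 18,"ty": -50,"tz": 0,"wx": 0,"wy": 0,"wz": 0},
  {"hand": 50,"tx": 18,"ty": -50,"tz": 0,"wx": 0,"wy": 0,"wz": 0},
], squeeze=20)

```text
clock: 1.1
eef_pos: [269.6, -296.3, 231.1]
tcp_rot: [-3.141, -0.0, 0.03]
contact_force: [1.3, 0.0, -0.2]
opening: 0.584
grasp_force: 0.0
```

Request:
arm_command([
  {"hand": 50,"tx": 18,"ty": -50,"tz": 0,"wx": 0,"wy": 0,"wz": 0},
  {"hand": 50,"tx": 18,"ty": -50,"tz": 0,"wx": 0,"wy": 0,"wz": 0},
  {"hand": 50,"tx": 18,"ty": -50,"tz": 0,"wx": 0,"wy": 0,"wz": 0},
  {"hand": 50,"tx": 18,"ty": -50,"tz": 0,"wx": 0,"wy": 0,"wz": 0},
  {"hand": 50,"tx": 18,"ty": -50,"tz": 0,"wx": 0,"wy": 0,"wz": 0},
  {"hand": 50,"tx": 18,"ty": -50,"tz": 0,"wx": 0,"wy": 0,"wz": 0},
  {"hand": 50,"tx": 18,"ty": -50,"tz": 0,"wx": 0,"wy": 0,"wz": 0},
  {"hand": 50,"tx": 18,"ty": -50,"tz": 0,"wx": 0,"wy": 0,"wz": 0},
])

```text
clock: 2.1
eef_pos: [401.2, 108.1, 231.3]
tcp_rot: [3.142, -0.0, 0.031]
contact_force: [0.9, -0.9, 0.4]
opening: 0.589
grasp_force: 0.0
```

Request:
arm_command([
  {"hand": 50,"tx": 18,"ty": -50,"tz": 0,"wx": 0,"wy": 0,"wz": 0},
  {"hand": 50,"tx": 18,"ty": -50,"tz": 20,"wx": 0,"wy": 0,"wz": 0},
  {"hand": 50,"tx": 18,"ty": -50,"tz": 30,"wx": 0,"wy": 0,"wz": 0},
  {"hand": 50,"tx": 18,"ty": -50,"tz": 30,"wx": 0,"wy": 0,"wz": 0},
  {"hand": 50,"tx": 0,"ty": 0,"tz": 0,"wx": 0,"wy": 0,"wz": 0},
  {"hand": 50,"tx": 0,"ty": 0,"tz": 0,"wx": 0,"wy": 0,"wz": 0},
])

```text
clock: 2.85
eef_pos: [466.3, 307.9, 150.8]
tcp_rot: [3.141, 0.001, 0.031]
contact_force: [0.1, -0.3, 0.5]
opening: 0.586
grasp_force: 0.0
```

```bash
python3 - <<'E'
from rig import r, imaging
import cv2,pickle
f=imaging.grab_frame("wrist"); pickle.dump(f,open("w1.pkl","wb"))
cv2.imwrite("pics/w1.png",f["image"][:,:,::-1])
from h import *
s=r.sense(); print(s["eef_pos"],s["tcp_rot"],s["contact_force"])
print(proj(f,place([518.8,309.7,.031],[[65,40,50],[65,-40,50],[-65,-40,50],[-65,40,50],[-50,0,75],[-22,0,86],[22,0,86]])).round())
E
```

```text
[466.64081024 307.63208429 151.51564129] [3.14119135e+00 3.03564215e-04 3.06609953e-02] [-0.05278123  0.39531716  0.26568211]
[[261.  18.]
 [384.  18.]
 [376. 208.]
 [269. 208.]
 [323. 198.]
 [323. 160.]
 [323.  85.]]
```

View pics/w1.png

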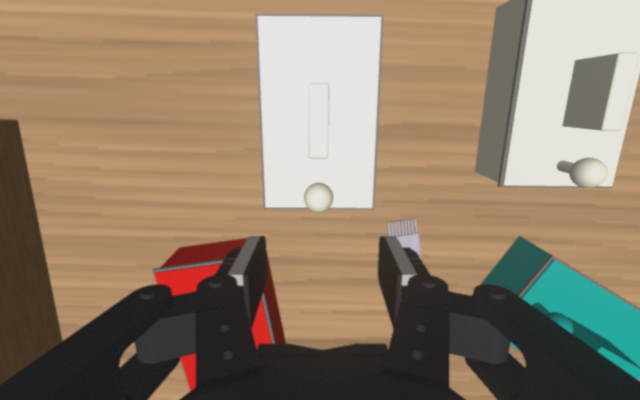

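Wrist view: the knob is at (319,197), against a predicted (323,198), so the tier lies about 2 mm further to +y. Descending and pinching.

Request:
arm_command([
  {"hand": 50,"tx": 2.5,"ty": -2,"tz": 30,"wx": 0,"wy": 0,"wz": 0},
  {"hand": 50,"tx": 0,"ty": 0,"tz": 30,"wx": 0,"wy": 0,"wz": 0},
  {"hand": 50,"tx": 0,"ty": 0,"tz": 25,"wx": 0,"wy": 0,"wz": 0},
  {"hand": 50,"tx": 0,"ty": 0,"tz": 12,"wx": 0,"wy": 0,"wz": 0},
  {"hand": 12,"tx": 0,"ty": 0,"tz": 0,"wx": 0,"wy": 0,"wz": 0},
  {"hand": 12,"tx": 0,"ty": 0,"tz": 0,"wx": 0,"wy": 0,"wz": 0},
  {"hand": 12,"tx": 0,"ty": 0,"tz": 0,"wx": 0,"wy": 0,"wz": 0},
  {"hand": 12,"tx": 0,"ty": 0,"tz": 0,"wx": 0,"wy": 0,"wz": 0},
], squeeze=20)

```text
clock: 3.9
eef_pos: [470.0, 310.6, 55.4]
tcp_rot: [-3.141, -0.001, 0.031]
contact_force: [-1.1, -2.7, 6.7]
opening: 0.212
grasp_force: 19.9
```

Request:
arm_command([
  {"hand": 12,"tx": 0,"ty": 0,"tz": 0,"wx": 0,"wy": 0,"wz": 0},
  {"hand": 12,"tx": 0,"ty": 0,"tz": 0,"wx": 0,"wy": 0,"wz": 0},
])

```text
clock: 4.15
eef_pos: [470.0, 310.6, 55.4]
tcp_rot: [-3.141, -0.001, 0.031]
contact_force: [-0.3, -2.0, 8.2]
opening: 0.214
grasp_force: 19.9
```

Request:
arm_command([
  {"hand": 12,"tx": 0,"ty": 0,"tz": -1.5,"wx": 0,"wy": 0,"wz": 0},
  {"hand": 12,"tx": 1,"ty": 0,"tz": -2,"wx": 0,"wy": 0,"wz": 0},
  {"hand": 12,"tx": 1,"ty": 0,"tz": -2,"wx": 0,"wy": 0,"wz": 0},
  {"hand": 12,"tx": 1,"ty": 0,"tz": -2,"wx": 0,"wy": 0,"wz": 0},
  {"hand": 12,"tx": 1,"ty": 0,"tz": -2,"wx": 0,"wy": 0,"wz": 0},
  {"hand": 12,"tx": 1,"ty": 0,"tz": -2,"wx": 0,"wy": 0,"wz": 0},
  {"hand": 12,"tx": 0,"ty": 0,"tz": 0,"wx": 0,"wy": 0,"wz": 0},
  {"hand": 12,"tx": 0,"ty": 0,"tz": 0,"wx": 0,"wy": 0,"wz": 0},
])

```text
clock: 5.15
eef_pos: [474.3, 310.5, 65.7]
tcp_rot: [3.142, 0.0, 0.031]
contact_force: [0.4, -0.9, -2.2]
opening: 0.214
grasp_force: 19.6
```

```bash
python3 - <<'E'
from rig import r, imaging
import cv2,numpy as np
F=[]
for i in range(4):
    f=imaging.grab_frame("side"); s=r.sense(); F.append(s["contact_force"])
print(np.mean(F,0),np.std(F,0),s["eef_pos"],s["opening"])
cv2.imwrite("pics/s1.png",cv2.resize(f["image"][210:350,200:400,::-1],None,fx=3,fy=3,interpolation=cv2.INTER_CUBIC))
E
```

```text
[-0.26804807  0.32793502 -1.42243768] [0.55827053 0.43999287 0.33813531] [474.23311072 310.53338569  65.71817425] 0.21189704997086276
```

View pics/s1.png

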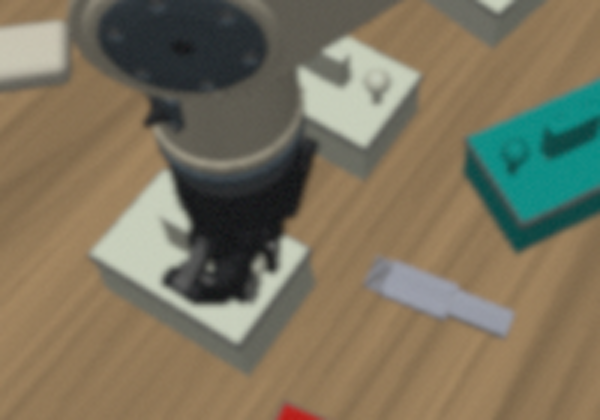

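The force is about -1.4 N with the knob held and raised 10 mm, so the left tier is light. Setting it down.

Request:
arm_command([
  {"hand": 12,"tx": -1,"ty": 0,"tz": 2,"wx": 0,"wy": 0,"wz": 0},
  {"hand": 12,"tx": -1,"ty": 0,"tz": 2,"wx": 0,"wy": 0,"wz": 0},
  {"hand": 12,"tx": -1,"ty": 0,"tz": 2,"wx": 0,"wy": 0,"wz": 0},
  {"hand": 12,"tx": -1,"ty": 0,"tz": 2,"wx": 0,"wy": 0,"wz": 0},
  {"hand": 12,"tx": -1,"ty": 0,"tz": 1.5,"wx": 0,"wy": 0,"wz": 0},
  {"hand": 12,"tx": 0,"ty": 0,"tz": 0.5,"wx": 0,"wy": 0,"wz": 0},
  {"hand": 12,"tx": 0,"ty": 0,"tz": 0,"wx": 0,"wy": 0,"wz": 0},
])

```text
clock: 6.22
eef_pos: [469.4, 310.4, 55.8]
tcp_rot: [3.142, 0.0, 0.031]
contact_force: [-0.7, -0.1, 0.1]
opening: 0.216
grasp_force: 19.7
```

Request:
arm_command([
  {"hand": 12,"tx": 0,"ty": 0,"tz": 0.3,"wx": 0,"wy": 0,"wz": 0},
  {"hand": 50,"tx": 0,"ty": 0,"tz": 0,"wx": 0,"wy": 0,"wz": 0},
  {"hand": 50,"tx": 0,"ty": 0,"tz": 0,"wx": 0,"wy": 0,"wz": 0},
  {"hand": 50,"tx": 0,"ty": 0,"tz": 0,"wx": 0,"wy": 0,"wz": 0},
  {"hand": 50,"tx": 0,"ty": 0,"tz": -20,"wx": 0,"wy": 0,"wz": 0},
  {"hand": 50,"tx": 0,"ty": 0,"tz": -40,"wx": 0,"wy": 0,"wz": 0},
  {"hand": 50,"tx": 0,"ty": 0,"tz": -35,"wx": 0,"wy": 0,"wz": 0},
])

```text
clock: 7.1
eef_pos: [469.4, 310.4, 151.7]
tcp_rot: [-3.142, -0.0, 0.031]
contact_force: [-0.1, 0.9, 0.5]
opening: 0.587
grasp_force: 0.0
```

Request:
arm_command([
  {"hand": 50,"tx": 4.2,"ty": 44.4,"tz": 0,"wx": 0,"wy": 0,"wz": 0},
  {"hand": 50,"tx": 4.2,"ty": 44.4,"tz": 0,"wx": 0,"wy": 0,"wz": 0},
  {"hand": 50,"tx": 4.2,"ty": 44.4,"tz": 0,"wx": 0,"wy": 0,"wz": 0},
  {"hand": 50,"tx": 4.2,"ty": 44.4,"tz": 0,"wx": 0,"wy": 0,"wz": 0},
  {"hand": 50,"tx": 0,"ty": 0,"tz": 0,"wx": 0,"wy": 0,"wz": 0},
  {"hand": 50,"tx": 0,"ty": 0,"tz": 0,"wx": 0,"wy": 0,"wz": 0},
])

```text
clock: 7.85
eef_pos: [491.8, 133.6, 150.6]
tcp_rot: [-3.141, -0.0, 0.03]
contact_force: [-0.6, 0.5, 0.3]
opening: 0.586
grasp_force: 0.0
```

```bash
python3 - <<'E'
from rig import r, imaging
import cv2,pickle
from h import *
f=imaging.grab_frame("wrist"); pickle.dump(f,open("w2.pkl","wb"))
cv2.imwrite("pics/w2.png",f["image"][:,:,::-1])
s=r.sense(); print(s["eef_pos"],s["tcp_rot"],s["contact_force"])
print(proj(f,place([541.2,133.3,.036],[[65,40,50],[65,-40,50],[-65,-40,50],[-65,40,50],[-50,0,75],[-22,0,86],[22,0,86]])).round())
E
```

```text
[491.73176175 133.98791946 150.57111184] [-3.14126523e+00 -2.49188499e-04  3.08392554e-02] [0.68972151 0.06676495 0.3875193 ]
[[264.  24.]
 [386.  23.]
 [379. 212.]
 [273. 213.]
 [326. 203.]
 [326. 165.]
 [326.  91.]]
```

View pics/w2.png

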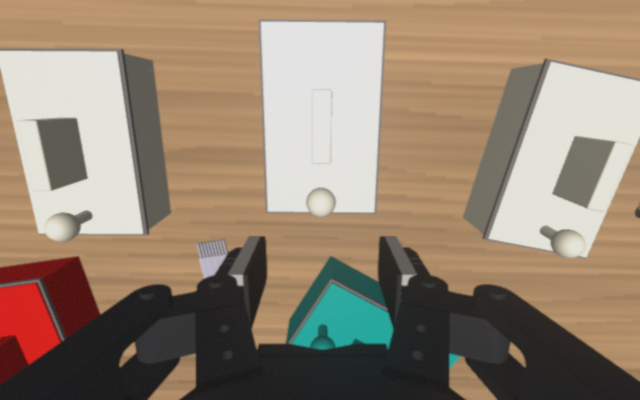

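Wrist view: the middle knob at (321,202) is centred between the fingers (about 322). Descending, this time closing a little higher to avoid the downward preload.

Request:
arm_command([
  {"hand": 50,"tx": 0,"ty": 0,"tz": 30,"wx": 0,"wy": 0,"wz": 0},
  {"hand": 50,"tx": 0,"ty": 0,"tz": 30,"wx": 0,"wy": 0,"wz": 0},
  {"hand": 50,"tx": 0,"ty": 0,"tz": 22,"wx": 0,"wy": 0,"wz": 0},
  {"hand": 50,"tx": 0,"ty": 0,"tz": 11,"wx": 0,"wy": 0,"wz": 0},
  {"hand": 12,"tx": 0,"ty": 0,"tz": 0,"wx": 0,"wy": 0,"wz": 0},
  {"hand": 12,"tx": 0,"ty": 0,"tz": 0,"wx": 0,"wy": 0,"wz": 0},
  {"hand": 12,"tx": 0,"ty": 0,"tz": 0,"wx": 0,"wy": 0,"wz": 0},
  {"hand": 12,"tx": 0,"ty": 0,"tz": 0,"wx": 0,"wy": 0,"wz": 0},
])

```text
clock: 8.9
eef_pos: [491.9, 133.5, 58.0]
tcp_rot: [-3.141, -0.001, 0.031]
contact_force: [-0.4, 1.7, 1.4]
opening: 0.216
grasp_force: 19.7
```

Request:
arm_command([
  {"hand": 12,"tx": 1,"ty": 0,"tz": -2,"wx": 0,"wy": 0,"wz": 0},
  {"hand": 12,"tx": 1,"ty": 0,"tz": -2,"wx": 0,"wy": 0,"wz": 0},
  {"hand": 12,"tx": 1,"ty": 0,"tz": -2,"wx": 0,"wy": 0,"wz": 0},
  {"hand": 12,"tx": 1,"ty": 0,"tz": -2,"wx": 0,"wy": 0,"wz": 0},
  {"hand": 12,"tx": 1,"ty": 0,"tz": -2,"wx": 0,"wy": 0,"wz": 0},
  {"hand": 12,"tx": 0,"ty": 0,"tz": 0,"wx": 0,"wy": 0,"wz": 0},
  {"hand": 12,"tx": 0,"ty": 0,"tz": 0,"wx": 0,"wy": 0,"wz": 0},
])

```text
clock: 9.78
eef_pos: [496.6, 133.5, 67.5]
tcp_rot: [3.142, 0.0, 0.031]
contact_force: [0.0, 0.3, -1.2]
opening: 0.212
grasp_force: 19.6
```

```bash
python3 - <<'E'
from rig import r, imaging
import numpy as np
F=[]
for i in range(5):
    f=imaging.grab_frame("side"); s=r.sense(); F.append(s["contact_force"])
print(np.mean(F,0),np.std(F,0),s["eef_pos"],s["opening"])
E
```

```text
[-0.18052898  0.22792998 -1.6558865 ] [0.3407099  0.31304887 0.45133621] [496.54259376 133.56243947  67.42587548] 0.2073519965803608
```

The middle tier reads -1.7 N, so it is light too. Lowering it.

Request:
arm_command([
  {"hand": 12,"tx": -1,"ty": 0,"tz": 2,"wx": 0,"wy": 0,"wz": 0},
  {"hand": 12,"tx": -1,"ty": 0,"tz": 2,"wx": 0,"wy": 0,"wz": 0},
  {"hand": 12,"tx": -1,"ty": 0,"tz": 2,"wx": 0,"wy": 0,"wz": 0},
  {"hand": 12,"tx": -1,"ty": 0,"tz": 2,"wx": 0,"wy": 0,"wz": 0},
  {"hand": 12,"tx": -1,"ty": 0,"tz": 1.5,"wx": 0,"wy": 0,"wz": 0},
  {"hand": 12,"tx": 0,"ty": 0,"tz": 0.5,"wx": 0,"wy": 0,"wz": 0},
  {"hand": 12,"tx": 0,"ty": 0,"tz": 0,"wx": 0,"wy": 0,"wz": 0},
])

```text
clock: 10.9
eef_pos: [491.6, 133.5, 57.9]
tcp_rot: [-3.141, -0.0, 0.031]
contact_force: [-2.9, 0.3, 5.6]
opening: 0.22
grasp_force: 20.0
```

Request:
arm_command([
  {"hand": 50,"tx": 0,"ty": 0,"tz": 0,"wx": 0,"wy": 0,"wz": 0},
  {"hand": 50,"tx": 0,"ty": 0,"tz": 0,"wx": 0,"wy": 0,"wz": 0},
  {"hand": 50,"tx": 0,"ty": 0,"tz": 0,"wx": 0,"wy": 0,"wz": 0},
  {"hand": 50,"tx": 0,"ty": 0,"tz": -20,"wx": 0,"wy": 0,"wz": 0},
  {"hand": 50,"tx": 0,"ty": 0,"tz": -40,"wx": 0,"wy": 0,"wz": 0},
  {"hand": 50,"tx": 0,"ty": 0,"tz": -33,"wx": 0,"wy": 0,"wz": 0},
  {"hand": 50,"tx": 0,"ty": 0,"tz": 0,"wx": 0,"wy": 0,"wz": 0.097},
  {"hand": 50,"tx": 0,"ty": 0,"tz": 0,"wx": 0,"wy": 0,"wz": 0.096},
])

```text
clock: 11.9
eef_pos: [492.0, 133.5, 151.1]
tcp_rot: [-3.141, -0.001, -0.165]
contact_force: [-0.7, -0.3, 1.0]
opening: 0.585
grasp_force: 0.0
```

Request:
arm_command([
  {"hand": 50,"tx": 0.8,"ty": 43,"tz": 0,"wx": 0,"wy": 0,"wz": 0},
  {"hand": 50,"tx": 0.8,"ty": 43,"tz": 0,"wx": 0,"wy": 0,"wz": 0},
  {"hand": 50,"tx": 0.8,"ty": 43,"tz": 0,"wx": 0,"wy": 0,"wz": 0},
  {"hand": 50,"tx": 0.8,"ty": 43,"tz": 0,"wx": 0,"wy": 0,"wz": 0},
  {"hand": 50,"tx": 0,"ty": 0,"tz": 0,"wx": 0,"wy": 0,"wz": 0},
  {"hand": 50,"tx": 0,"ty": 0,"tz": 0,"wx": 0,"wy": 0,"wz": 0},
])

```text
clock: 12.65
eef_pos: [467.1, -36.7, 150.5]
tcp_rot: [-3.141, -0.0, -0.163]
contact_force: [-0.1, 0.5, -0.5]
opening: 0.586
grasp_force: 0.0
```

```bash
python3 - <<'E'
from rig import r, imaging
import cv2,pickle
from h import *
f=imaging.grab_frame("wrist"); pickle.dump(f,open("w3.pkl","wb"))
cv2.imwrite("pics/w3.png",f["image"][:,:,::-1])
s=r.sense(); print(s["eef_pos"],s["tcp_rot"],s["contact_force"])
print(proj(f,place([515.5,-46.9,-.162],[[65,40,50],[65,-40,50],[-65,-40,50],[-65,40,50],[-50,0,75],[-22,0,86],[22,0,86]])).round())
E
```

```text
[467.21398408 -36.26604335 150.52114549] [-3.14130113e+00 -1.52336267e-04 -1.62155326e-01] [-0.32414571  0.08988198 -0.50985375]
[[265.  23.]
 [387.  23.]
 [379. 212.]
 [273. 212.]
 [326. 203.]
 [326. 165.]
 [326.  90.]]
```

View pics/w3.png

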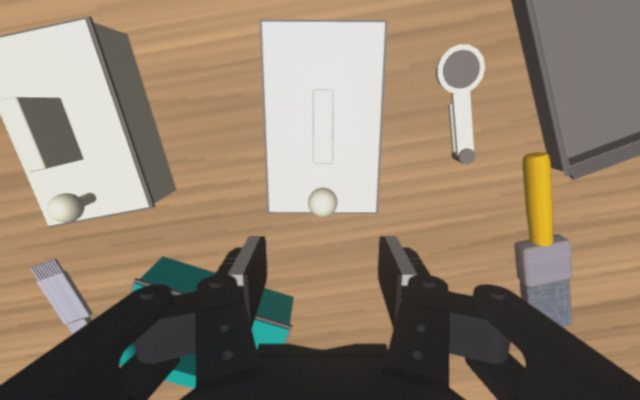

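Wrist view: the right knob at (323,202) is centred and the tier is square to the tool. Descending.

Request:
arm_command([
  {"hand": 50,"tx": 0,"ty": 0,"tz": 30,"wx": 0,"wy": 0,"wz": 0},
  {"hand": 50,"tx": 0,"ty": 0,"tz": 30,"wx": 0,"wy": 0,"wz": 0},
  {"hand": 50,"tx": 0,"ty": 0,"tz": 22,"wx": 0,"wy": 0,"wz": 0},
  {"hand": 50,"tx": 0,"ty": 0,"tz": 12,"wx": 0,"wy": 0,"wz": 0},
  {"hand": 12,"tx": 0,"ty": 0,"tz": 0,"wx": 0,"wy": 0,"wz": 0},
  {"hand": 12,"tx": 0,"ty": 0,"tz": 0,"wx": 0,"wy": 0,"wz": 0},
  {"hand": 12,"tx": 0,"ty": 0,"tz": 0,"wx": 0,"wy": 0,"wz": 0},
  {"hand": 12,"tx": 0,"ty": 0,"tz": 0,"wx": 0,"wy": 0,"wz": 0},
], squeeze=30)

```text
clock: 13.7
eef_pos: [467.4, -36.7, 57.1]
tcp_rot: [-3.141, -0.001, -0.162]
contact_force: [-0.2, 2.6, 1.9]
opening: 0.207
grasp_force: 29.6
```

Request:
arm_command([
  {"hand": 12,"tx": 1,"ty": 0,"tz": -2,"wx": 0,"wy": 0,"wz": 0},
  {"hand": 12,"tx": 1,"ty": 0,"tz": -2,"wx": 0,"wy": 0,"wz": 0},
  {"hand": 12,"tx": 1,"ty": 0,"tz": -2,"wx": 0,"wy": 0,"wz": 0},
  {"hand": 12,"tx": 1,"ty": 0,"tz": -2,"wx": 0,"wy": 0,"wz": 0},
  {"hand": 12,"tx": 1,"ty": 0,"tz": -2,"wx": 0,"wy": 0,"wz": 0},
  {"hand": 12,"tx": 0,"ty": 0,"tz": 0,"wx": 0,"wy": 0,"wz": 0},
  {"hand": 12,"tx": 0,"ty": 0,"tz": 0,"wx": 0,"wy": 0,"wz": 0},
])

```text
clock: 14.58
eef_pos: [471.8, -37.7, 66.4]
tcp_rot: [3.142, 0.0, -0.162]
contact_force: [1.3, -1.4, -5.0]
opening: 0.204
grasp_force: 29.4
```

```bash
python3 - <<'E'
from rig import r, imaging
import numpy as np
F=[]
for i in range(5):
    f=imaging.grab_frame("side"); s=r.sense(); F.append(s["contact_force"])
print(np.mean(F,0),np.std(F,0),s["eef_pos"],s["opening"])
E
```

```text
[ 0.24627399 -0.25357837 -5.57669549] [0.21310208 0.36419993 0.34055971] [471.77575565 -37.64513604  66.41597655] 0.2117213258299372
```

The right tier reads -5.6 N, so it is the heavy one. Setting it flat, then regrasping at the handle.

Request:
arm_command([
  {"hand": 12,"tx": -1,"ty": 0,"tz": 2,"wx": 0,"wy": 0,"wz": 0},
  {"hand": 12,"tx": -1,"ty": 0,"tz": 2,"wx": 0,"wy": 0,"wz": 0},
  {"hand": 12,"tx": -1,"ty": 0,"tz": 2,"wx": 0,"wy": 0,"wz": 0},
  {"hand": 12,"tx": -1,"ty": 0,"tz": 2,"wx": 0,"wy": 0,"wz": 0},
  {"hand": 12,"tx": -1,"ty": 0,"tz": 1,"wx": 0,"wy": 0,"wz": 0},
  {"hand": 12,"tx": 0,"ty": 0,"tz": 0.5,"wx": 0,"wy": 0,"wz": 0},
  {"hand": 12,"tx": 0,"ty": 0,"tz": 0.3,"wx": 0,"wy": 0,"wz": 0},
  {"hand": 12,"tx": 0,"ty": 0,"tz": 0,"wx": 0,"wy": 0,"wz": 0},
])

```text
clock: 15.82
eef_pos: [466.8, -36.8, 57.0]
tcp_rot: [3.142, 0.0, -0.162]
contact_force: [-5.7, 0.6, 5.1]
opening: 0.208
grasp_force: 30.1
```

Request:
arm_command([
  {"hand": 45,"tx": 0,"ty": 0,"tz": 0,"wx": 0,"wy": 0,"wz": 0},
  {"hand": 45,"tx": 0,"ty": 0,"tz": 0,"wx": 0,"wy": 0,"wz": 0},
  {"hand": 45,"tx": 0,"ty": 0,"tz": 0,"wx": 0,"wy": 0,"wz": 0},
  {"hand": 45,"tx": 0,"ty": 0,"tz": -30,"wx": 0,"wy": 0,"wz": 0},
  {"hand": 45,"tx": 0,"ty": 0,"tz": -40,"wx": 0,"wy": 0,"wz": 0},
  {"hand": 45,"tx": 25,"ty": 0,"tz": 0,"wx": 0,"wy": 0,"wz": 0},
  {"hand": 45,"tx": 25,"ty": 0,"tz": 0,"wx": 0,"wy": 0,"wz": 0},
  {"hand": 45,"tx": 0,"ty": 0,"tz": 0,"wx": 0,"wy": 0,"wz": 0},
])

```text
clock: 16.82
eef_pos: [518.1, -45.2, 127.0]
tcp_rot: [-3.141, -0.002, -0.162]
contact_force: [-0.4, -0.1, -0.2]
opening: 0.527
grasp_force: 0.0
```

Request:
arm_command([
  {"hand": 45,"tx": 0,"ty": 0,"tz": 25,"wx": 0,"wy": 0,"wz": 0},
  {"hand": 45,"tx": 0,"ty": 0,"tz": 25,"wx": 0,"wy": 0,"wz": 0},
  {"hand": 45,"tx": 0,"ty": 0,"tz": 20,"wx": 0,"wy": 0,"wz": 0},
  {"hand": 45,"tx": 0,"ty": 0,"tz": 0,"wx": 0,"wy": 0,"wz": 0},
  {"hand": 5,"tx": 0,"ty": 0,"tz": 0,"wx": 0,"wy": 0,"wz": 0},
  {"hand": 5,"tx": 0,"ty": 0,"tz": 0,"wx": 0,"wy": 0,"wz": 0},
  {"hand": 5,"tx": 0,"ty": 0,"tz": 0,"wx": 0,"wy": 0,"wz": 0},
  {"hand": 5,"tx": 0,"ty": 0,"tz": 0,"wx": 0,"wy": 0,"wz": 0},
], squeeze=60)

```text
clock: 17.82
eef_pos: [516.9, -45.1, 57.7]
tcp_rot: [3.142, -0.001, -0.162]
contact_force: [-1.9, -0.9, 6.3]
opening: 0.13
grasp_force: 60.0
```

Handle gripped at an 11 mm opening. Lifting gently.

Request:
arm_command([
  {"hand": 5,"tx": 0,"ty": 0,"tz": -2,"wx": 0,"wy": 0,"wz": 0},
  {"hand": 5,"tx": 0,"ty": 0,"tz": -4,"wx": 0,"wy": 0,"wz": 0},
  {"hand": 5,"tx": 0,"ty": 0,"tz": -8,"wx": 0,"wy": 0,"wz": 0},
  {"hand": 5,"tx": 0,"ty": 0,"tz": -12,"wx": 0,"wy": 0,"wz": 0},
  {"hand": 5,"tx": 0,"ty": 0,"tz": -20,"wx": 0,"wy": 0,"wz": 0},
  {"hand": 5,"tx": 0,"ty": 0,"tz": -20,"wx": 0,"wy": 0,"wz": 0},
  {"hand": 5,"tx": 0,"ty": 0,"tz": -10,"wx": 0,"wy": 0,"wz": 0},
  {"hand": 5,"tx": 0,"ty": 0,"tz": 0,"wx": 0,"wy": 0,"wz": 0},
])

```text
clock: 18.82
eef_pos: [516.8, -44.9, 133.5]
tcp_rot: [-3.141, -0.002, -0.162]
contact_force: [0.2, -1.0, -7.7]
opening: 0.13
grasp_force: 58.6
```

Request:
arm_command([
  {"hand": 5,"tx": 0,"ty": 0,"tz": 0,"wx": 0,"wy": 0,"wz": -0.095},
  {"hand": 5,"tx": 0,"ty": 0,"tz": 0,"wx": 0,"wy": 0,"wz": -0.1},
  {"hand": 5,"tx": 0,"ty": 0,"tz": 0,"wx": 0,"wy": 0,"wz": -0.1},
  {"hand": 5,"tx": 0,"ty": 0,"tz": 0,"wx": 0,"wy": 0,"wz": -0.09},
  {"hand": 5,"tx": -8,"ty": 12,"tz": 0,"wx": 0,"wy": 0,"wz": 0},
  {"hand": 5,"tx": -15,"ty": 25,"tz": 0,"wx": 0,"wy": 0,"wz": 0},
  {"hand": 5,"tx": -10,"ty": 15,"tz": 0,"wx": 0,"wy": 0,"wz": 0},
  {"hand": 5,"tx": 0,"ty": 0,"tz": 0,"wx": 0,"wy": 0,"wz": 0},
])

```text
clock: 19.82
eef_pos: [494.8, -104.2, 132.4]
tcp_rot: [-3.141, 0.001, 0.22]
contact_force: [0.3, -0.1, -7.4]
opening: 0.132
grasp_force: 59.2
```

```bash
python3 - <<'E'
from rig import r, imaging
import cv2,pickle
from h import *
f=imaging.grab_frame("wrist"); pickle.dump(f,open("w4.pkl","wb"))
cv2.imwrite("pics/w4.png",f["image"][:,:,::-1])
s=r.sense(); print(s["eef_pos"],s["tcp_rot"],s["contact_force"],s["wrist_torque"],s["opening"])
g=pickle.load(open("w3.pkl","rb")); print("w3 knob at actual:",proj(g,[[467.3,-36.7,75]]),"seen 323,202")
g=pickle.load(open("w2.pkl","rb")); print("w2 knob at actual:",proj(g,[[491.9,133.5,75]]),"seen 321,202")
L=[[68+a,43+b,28] for a,b in ((6,6),)]
print(proj(f,place([525.9,-263.8,.224],[[s1*74,s2*49,28] for s1,s2 in((1,1),(1,-1),(-1,-1),(-1,1))])).round())
E
```

```text
[ 495.26050157 -103.51764111  132.50493352] [-3.14120917e+00  2.12579391e-04  2.20292320e-01] [-0.27180831  0.46829535 -6.94599079] [-0.02615216 -0.0270184  -0.01470681] 0.13024905602874604
w3 knob at actual: [[322.63985667 201.59615488]] seen 323,202
w2 knob at actual: [[323.06982741 201.79482647]] seen 321,202
[[485.  95.]
 [625.  94.]
 [583. 284.]
 [463. 284.]]
```

View pics/w4.png

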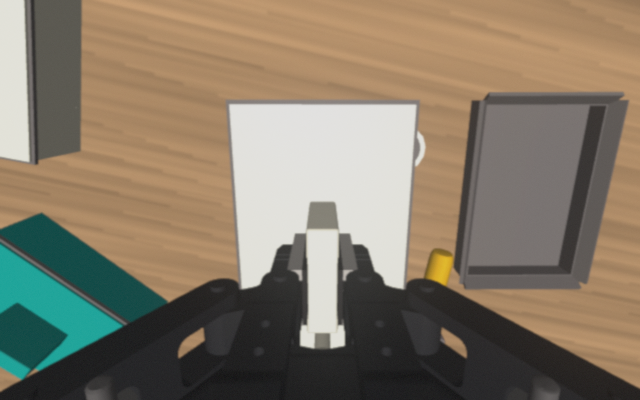

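Wrist view: the held tier is level and square at the centre, with the base on the right at (470-625, 95-290). Enlarging the base to read its edges.

```bash
python3 - <<'E'
import cv2,pickle
f=pickle.load(open("w4.pkl","rb"))["image"][:,:,::-1]
cv2.imwrite("pics/c4.png",cv2.resize(f[86:296,450:640],None,fx=2.8,fy=2.8,interpolation=cv2.INTER_CUBIC))
E
```

View pics/c4.png

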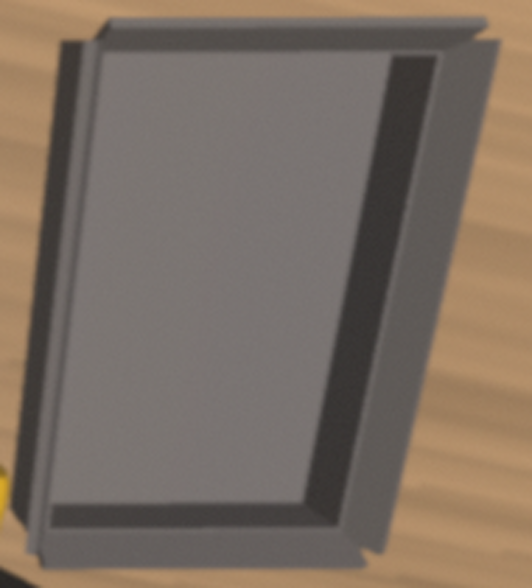

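```bash
python3 - <<'E'
from h import *
f=pickle.load(open("w4.pkl","rb"))
L=[[-68,-43,4],[-68,-43,19],[68,-43,19],[68,43,19],[-68,43,19]]
uv=(np.array([(304,502),(340,526),(437,54),(102,53),(47,527)])+.5)/2.8-.5+[450,86]
p,e=fit(f,L,uv,[526,-264,.22]); print(p,e.round(2).tolist())
# held tier lid pose check: lid corners far (z = tcp 132.5 -57.7+50)
z=132.5-57.7+50
for u in ((228,101),(418,101)): print(ray(f,u,z))
t=[495.26+.2,-103.5]; c,s=np.cos(.2203),np.sin(.2203)
print("expected", [[t[0]+65*c-40*k*s,t[1]+65*s+40*k*c] for k in (1,-1)])
E
```

```text
[ 5.24838549e+02 -2.64963847e+02  2.24844290e-01] [[-0.16, -0.38], [-1.02, -0.6], [-0.71, 0.1], [1.23, 1.13], [0.84, -0.43]]
[549.95262605 -49.76003297 124.8       ]
[ 567.66324457 -129.20527985  124.8       ]
expected [[np.float64(550.1481805747653), np.float64(-50.26276767691751)], [np.float64(567.6299711740407), np.float64(-128.32932259925977)]]
```

Request:
arm_command([
  {"hand": 5,"tx": -1,"ty": 15,"tz": 0,"wx": 0,"wy": 0,"wz": -0.005},
  {"hand": 5,"tx": -1,"ty": 35,"tz": 0,"wx": 0,"wy": 0,"wz": 0},
  {"hand": 5,"tx": -2,"ty": 45,"tz": 0,"wx": 0,"wy": 0,"wz": 0},
  {"hand": 5,"tx": -1,"ty": 40,"tz": 0,"wx": 0,"wy": 0,"wz": 0},
  {"hand": 5,"tx": -1,"ty": 20,"tz": 0,"wx": 0,"wy": 0,"wz": 0},
  {"hand": 5,"tx": -0.7,"ty": 8.5,"tz": 0,"wx": 0,"wy": 0,"wz": 0},
  {"hand": 5,"tx": 0,"ty": 0,"tz": 0,"wx": 0,"wy": 0,"wz": 0},
  {"hand": 5,"tx": 0,"ty": 0,"tz": 0,"wx": 0,"wy": 0,"wz": 0},
])

```text
clock: 20.88
eef_pos: [525.7, -262.6, 132.5]
tcp_rot: [-3.141, 0.0, 0.229]
contact_force: [-0.7, 0.1, -7.9]
opening: 0.129
grasp_force: 59.6
```

Request:
arm_command([
  {"hand": 5,"tx": 0,"ty": 0,"tz": 10,"wx": 0,"wy": 0,"wz": 0},
  {"hand": 5,"tx": 0,"ty": 0,"tz": 15,"wx": 0,"wy": 0,"wz": 0},
  {"hand": 5,"tx": 0,"ty": 0,"tz": 12,"wx": 0,"wy": 0,"wz": 0},
  {"hand": 5,"tx": 0,"ty": 0,"tz": 6,"wx": 0,"wy": 0,"wz": 0},
  {"hand": 5,"tx": 0,"ty": 0,"tz": 0,"wx": 0,"wy": 0,"wz": 0},
  {"hand": 5,"tx": 0,"ty": 0,"tz": 0,"wx": 0,"wy": 0,"wz": 0},
])

```text
clock: 21.62
eef_pos: [526.3, -263.9, 89.9]
tcp_rot: [3.141, -0.0, 0.228]
contact_force: [0.8, -0.1, -7.6]
opening: 0.127
grasp_force: 59.6
```

Request:
arm_command([
  {"hand": 5,"tx": -1.1,"ty": 0.7,"tz": 0,"wx": 0,"wy": 0,"wz": 0.003},
  {"hand": 5,"tx": 0,"ty": 0,"tz": 3,"wx": 0,"wy": 0,"wz": 0},
  {"hand": 5,"tx": 0,"ty": 0,"tz": 3,"wx": 0,"wy": 0,"wz": 0},
  {"hand": 5,"tx": 0,"ty": 0,"tz": 3,"wx": 0,"wy": 0,"wz": 0},
  {"hand": 5,"tx": 0,"ty": 0,"tz": 3,"wx": 0,"wy": 0,"wz": 0},
  {"hand": 5,"tx": 0,"ty": 0,"tz": 0,"wx": 0,"wy": 0,"wz": 0},
])

```text
clock: 22.38
eef_pos: [524.9, -264.5, 77.3]
tcp_rot: [-3.141, 0.0, 0.225]
contact_force: [-0.8, 1.0, -8.2]
opening: 0.131
grasp_force: 59.5
```

Request:
arm_command([
  {"hand": 5,"tx": 0,"ty": 0,"tz": 2,"wx": 0,"wy": 0,"wz": 0},
  {"hand": 5,"tx": 0,"ty": 0,"tz": 2,"wx": 0,"wy": 0,"wz": 0},
  {"hand": 5,"tx": 0,"ty": 0,"tz": 2,"wx": 0,"wy": 0,"wz": 0},
  {"hand": 5,"tx": 0,"ty": 0,"tz": 2,"wx": 0,"wy": 0,"wz": 0},
  {"hand": 5,"tx": 0,"ty": 0,"tz": 2,"wx": 0,"wy": 0,"wz": 0},
  {"hand": 5,"tx": 0,"ty": 0,"tz": 0,"wx": 0,"wy": 0,"wz": 0},
])

```text
clock: 23.12
eef_pos: [524.9, -264.6, 67.4]
tcp_rot: [-3.141, 0.0, 0.225]
contact_force: [-0.5, 0.2, -7.2]
opening: 0.13
grasp_force: 59.6
```

No contact so far; the floor is about 5-6 mm lower.

Request:
arm_command([
  {"hand": 5,"tx": 0,"ty": 0,"tz": 1.5,"wx": 0,"wy": 0,"wz": 0},
  {"hand": 5,"tx": 0,"ty": 0,"tz": 1.5,"wx": 0,"wy": 0,"wz": 0},
  {"hand": 5,"tx": 0,"ty": 0,"tz": 1,"wx": 0,"wy": 0,"wz": 0},
  {"hand": 5,"tx": 0,"ty": 0,"tz": 0.7,"wx": 0,"wy": 0,"wz": 0},
  {"hand": 5,"tx": 0,"ty": 0,"tz": 0,"wx": 0,"wy": 0,"wz": 0},
  {"hand": 5,"tx": 0,"ty": 0,"tz": 0,"wx": 0,"wy": 0,"wz": 0},
])

```text
clock: 23.88
eef_pos: [525.1, -264.7, 63.0]
tcp_rot: [3.142, -0.0, 0.225]
contact_force: [0.2, -0.3, -7.8]
opening: 0.128
grasp_force: 59.6
```

Request:
arm_command([
  {"hand": 5,"tx": 0,"ty": 0,"tz": 0.5,"wx": 0,"wy": 0,"wz": 0},
  {"hand": 5,"tx": 0,"ty": 0,"tz": 0.5,"wx": 0,"wy": 0,"wz": 0},
  {"hand": 5,"tx": 0,"ty": 0,"tz": 0.4,"wx": 0,"wy": 0,"wz": 0},
  {"hand": 5,"tx": 0,"ty": 0,"tz": 0.4,"wx": 0,"wy": 0,"wz": 0},
  {"hand": 5,"tx": 0,"ty": 0,"tz": 0,"wx": 0,"wy": 0,"wz": 0},
  {"hand": 5,"tx": 0,"ty": 0,"tz": 0,"wx": 0,"wy": 0,"wz": 0},
])

```text
clock: 24.62
eef_pos: [525.0, -264.7, 61.7]
tcp_rot: [3.141, -0.0, 0.225]
contact_force: [-5.6, 0.5, 5.8]
opening: 0.13
grasp_force: 61.5
```

Contact at z 61.7, the expected floor height, with a gentle load of about 13 N. Releasing and backing off.

Request:
arm_command([
  {"hand": 5,"tx": 0,"ty": 0,"tz": -0.4,"wx": 0,"wy": 0,"wz": 0},
  {"hand": 40,"tx": 0,"ty": 0,"tz": 0,"wx": 0,"wy": 0,"wz": 0},
  {"hand": 40,"tx": 0,"ty": 0,"tz": 0,"wx": 0,"wy": 0,"wz": 0},
  {"hand": 40,"tx": 0,"ty": 0,"tz": 0,"wx": 0,"wy": 0,"wz": 0},
  {"hand": 40,"tx": 0,"ty": 0,"tz": -10,"wx": 0,"wy": 0,"wz": 0},
  {"hand": 40,"tx": 0,"ty": 0,"tz": -40,"wx": 0,"wy": 0,"wz": 0},
  {"hand": 40,"tx": 0,"ty": 0,"tz": -50,"wx": 0,"wy": 0,"wz": 0},
  {"hand": 40,"tx": 0,"ty": 0,"tz": -50,"wx": 0,"wy": 0,"wz": 0},
])

```text
clock: 25.62
eef_pos: [525.0, -264.6, 213.8]
tcp_rot: [3.141, -0.0, 0.225]
contact_force: [0.5, 0.3, -0.5]
opening: 0.464
grasp_force: 0.0
```

Request:
arm_command([
  {"hand": 40,"tx": -40,"ty": 0,"tz": 0,"wx": 0,"wy": 0,"wz": 0},
  {"hand": 40,"tx": -40,"ty": 0,"tz": 0,"wx": 0,"wy": 0,"wz": 0},
  {"hand": 40,"tx": 0,"ty": 0,"tz": 0,"wx": 0,"wy": 0,"wz": 0},
  {"hand": 40,"tx": 0,"ty": 0,"tz": 0,"wx": 0,"wy": 0,"wz": 0},
])

```text
clock: 26.12
eef_pos: [447.8, -282.8, 212.3]
tcp_rot: [3.141, -0.001, 0.224]
contact_force: [1.3, 0.8, 0.2]
opening: 0.474
grasp_force: 0.0
```

```bash
python3 - <<'E'
from rig import r, imaging
import cv2,numpy as np
from h import *
a=imaging.grab_frame("wrist"); b=imaging.grab_frame("top"); pickle.dump(a,open("w5.pkl","wb"))
s=r.sense(); print(s["clock"],s["eef_pos"],s["contact_force"])
L=[[65,40,54],[65,-40,54],[-65,-40,54],[-65,40,54],[-50,0,79]]
print(proj(a,place([525,-264.8,.225],L)).round())
o=np.vstack([a["image"][:300],b["image"][150:300]])[:,:,::-1]
cv2.imwrite("pics/fin.png",cv2.resize(o,None,fx=1.25,fy=1.25,interpolation=cv2.INTER_CUBIC))
E
```

```text
26.225 [ 448.09521006 -282.51252075  211.91184015] [ 0.30080567 -0.00544298 -0.54633177]
[[272.  -1.]
 [372.  -1.]
 [367. 160.]
 [278. 160.]
 [322. 147.]]
```

View pics/fin.png

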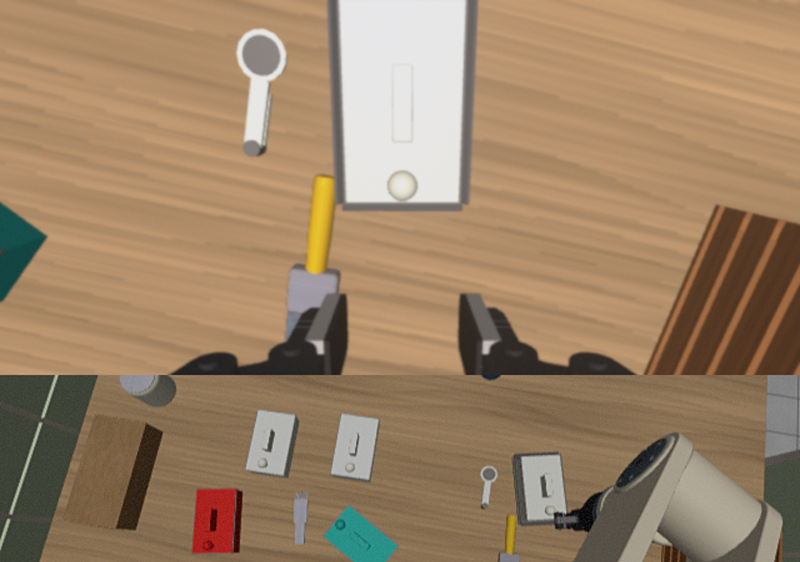

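The picture shows the tier seated squarely and evenly inside the base, with its knob at (402,185). The two light tiers are flat in place and the bystanders have not moved. Handing in.

```bash
python3 -c "
from rig import r
print(r.sign_off())"
```

```text
the job is handed in; nothing more can be done
None
```

I weighed all three tiers from left to right; the right one was heavy (5.6 N at the knob, against 1.4 N and 1.7 N). It is now seated gently and fully in the base, the two light tiers stand where they were, and the job is handed in at about 26 s, though sign-off returned no verdict.

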